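Close the vacuum cleaner's sprung filter housing and hold it shut

TASK

The filter housing of the cordless vacuum cleaner is open on the pantry bench: pick up the loose cover half by its grip rib, set it on the two dowels of the lower half (small hole on small dowel, large hole on large dowel) and press it down against the sprung filter until the two halves meet flush. Finish while still holding the rib and pressing the cover shut, as someone is about to drive the screws: do not let go, or the spring lifts the cover again. The plastic is thin, so handle it gently: grip with no more than 60 N, press with no more than 50 N, and do not disturb the other things on the bench.

Things in the scene. Friction and masses are not known exactly. Their poses are not given: they have to be found in the camera images.
- cover: Loose cover half, light grey plastic, 0.15-0.31 kg: plate 120 (x) x 84 (y) x 18 mm with two through holes on its long axis; on top in the middle a grip rib 52 (x) x 24 (y) mm, 31 high (top 49 above the underside). A 30 mm wide tongue sticks out 13 mm at -x, the small hole's end. Starts flat on the bench, underside down. Origin: centre of the underside; x from small to large hole, z up.
- small_hole (a point): Centre, at the cover's underside, of its small hole (12.2 mm diameter, slightly chamfered), 46 mm from the cover's origin towards -x.
- large_hole (a point): Centre, at the cover's underside, of its large hole (16.2 mm diameter, slightly chamfered), 46 mm from the cover's origin towards +x.
- grip (a point): Point on the cover's grip rib where the finger pads go, in the rib's centre 40 mm above the cover's underside (22 mm above the plate, 9 mm below the rib's top); the fingers close across the rib, along the cover's y (24 mm wide).
- housing: Lower half, light grey plastic 120 x 84 mm, open on top, in a wooden cradle 160 (x) x 116 mm fixed to the bench. Black hose stub at -x, the small dowel's end. Origin: centre of the cradle's underside on the bench; x from small to large dowel, z up. Its flat rim (parting face) lies 60 mm up, with two steel dowels standing on it, 17 mm high: straight for 10 mm, then tapering.
- housing_face (a point): Centre of the lower half's parting face, 60 mm above the bench, axes as the housing. When closed, the cover's origin lies here and both x axes point the same way.
- small_dowel (a point): Foot centre of the small dowel on the parting face, 10 mm diameter, top 17 mm higher (4 mm diameter at its tip).
- large_dowel (a point): Foot centre of the large dowel on the parting face, 14 mm diameter, top 17 mm higher (8 mm diameter at its tip).
- filter (a joint): White round filter cartridge (58 mm diameter) in the middle of the lower half, on a vertical spring. 0 = up, its top 8 mm above the parting face; grows as it is pushed down; about 0.008 m when the cover meets the parting face. The spring pushes back with 7 N at 0 and 12.6 N at 0.008 m, more than the cover's weight.
- screwdriver: Bystander: screwdriver, black handle, lying on the bench; leave it alone. Origin on its axis.
- jar: Bystander: glass jar with label, 68 mm diameter, 110 mm high; leave it alone. Origin: centre of its underside.
- old_filter: Bystander: used paper filter ring, 60 mm diameter, 24 mm high; leave it alone. Origin: centre of its underside.
Things that resemble listed ones, but are neither listed nor needed, are in the scene too. What is shaped like the cover but blue, pink or purple is not meant.

How it is judged:
By the outcome, as a careful person would: the job done as asked, in the order asked, and still so for the second after the job is handed in, while the arm keeps its last pose, push and grip.
It also fails if it takes over 45 s, if anything falls off the work surface, if the arm or the gripper's body presses on something with over 40 N, if the wrist force passes 120 N, or if a joint passes its speed limit or range.

ROBOT

A 6-joint arm with a two-finger parallel gripper is mounted at the origin on the work surface. World frame = base frame: x ahead of the robot, y to its left, z up, the work surface at z = 0. Lengths are in m, angles in degrees, forces in N, time in s.
With the tool pointing down it reaches from about 0.25 to 0.725 m from the base axis. Payload 9.7 kg.
Tool frame: the origin (TCP) lies midway between the tips of the shut fingers; the grasp point (between the pads) lies 19 mm behind it; z points along the fingers, y is the line along which they close (so a half turn about z gives the same grasp; the last joint's range is limited). The gripper opens to 85 mm and grips with 20 to 120 N. Pads are 22 mm wide; open, the fingers measure 114 mm over their backs; the gripper's body (76 mm by 85 mm) begins 54 mm behind the grasp point. The pads swing forward as they close: fully open they stand 13 mm farther back than shut.
Start: joints at [75.688, 4.979, 10.078, 95.1, 0, 90], TCP at [0.136, 0.533, 0.231] pointing down, gripper open.
Joint ranges: [-179.16, 179.16], [-48.56, 103.87], [-65.8, 70.77], [-126.05, 130.52], [-82.76, 87.17], [-180, 180]. Speed limits (degrees/s): [127.2, 127.2, 147.25, 180, 180, 180].

INTERFACE

Orientations are given as [roll, pitch, yaw] about the fixed x, y, z axes, in that order (R = Rz(yaw) Ry(pitch) Rx(roll)).
In Python, from workcell import * gives the robot as it stands.
- The arm moves only by the tool servo_tool, never from a script. Its argument "moves" is a list of rows, each a list of 4 numbers: the shift along the world's x, y, z in cm, then the turn about the world's z in rad. A call has 1 to 20 rows; each row is the pose to reach, as a shift and turn from the pose commanded when the call began; what a row does not reach only later rows make up. A row lasts 1/12 s, in which the tool goes at most 41.7 mm and 7.16 degrees, less where a joint would pass 70% of its speed; a pose out of reach is approached as far as the arm can. A call with a gripper value outside its range is refused whole. "claw" is the closure, from 0 (fully open) to 1 (shut), set as the call begins (left out, the last holds). The fingers move at their own pace and stop on an object; "force" is the grip in N (left out, the last holds). Time passes only in rows, so rows that repeat a pose let the fingers close. It gives the time, the measured TCP pose, the force, the opening and the grip force at its end, in the units of the state.
- get_obs(): the state, without advancing time (a new reading comes with each control period).
- camera(name): name is "scene" or "top" or "wrist"; returns the picture (480x640x3 uint8, red, green, blue); there is no depth.
- get_calibration(name): a dict with "fx", "fy", "cx", "cy" (pixels), "rvec" (rotation vector, rad) and "tvec" (3), from world to camera coordinates, as OpenCV has them; the wrist camera has in their place "tool_from_camera" (4x4, takes a point from camera to tool coordinates, whose origin is the TCP and whose axes are the flange's). Camera axes: x right, y down, z forward; pixel columns grow to the right and rows downward; lengths in m; the calibration is good to about 2 mm. A picture is of the moment at which its call begins: read the wrist's pose just before it. get_calibration takes no time and is no camera call.
- job_done(): hands the job in; it is judged then, once.
The state is a dict: "time": time; "q": joint angles; "qd": joint speeds; "joint_efforts": joint torques, N m; "ee_pos": TCP position; "tcp_rot": TCP orientation; "wrist_force": force on the tool from outside, world axes, zero at the start; "torque": the same for the moment, N m; "opening": finger opening in m; "grasp_force": force on a finger pad.
Only numpy, scipy, OpenCV 4.12 (cv2) and the standard library are available. Lean on these libraries where they do the work, as an engineer would, in place of code of your own. Each camera call takes 0.05 s, during which the arm holds its last target. There are 200 camera calls.

## Working session

There is one attempt and no reset: what is moved stays moved. The work goes in short steps, Python scripts to look and compute and a tool call to move; the robot and the scene stay as the last step left them, time stands still between calls to the robot, and variables do not carry over. Pictures are saved under pics/ and viewed, at most 10 in all, crops included, and the job is handed in when it is done.

Besides the shell and the picture viewer there is one more tool, called after ">>>" as name(argument=value, ...), one argument or row to a line, values as JSON. servo_tool: Moves the arm, as the interface text tells. Its arguments: {"type":"object","properties":{"moves":{"type":"array","items":{"type":"array","items":{"type":"number"}}},"claw":{"type":"number"},"force":{"type":"number"}},"required":["moves"]}

```bash
mkdir -p pics; ls
python3 - <<'E'
from workcell import *
import cv2
for n in("top","scene"):
    cv2.imwrite(f"pics/{n}1.png",camera(n)[:,:,::-1])
    print(n,get_calibration(n))
print(get_calibration("wrist"));print(get_obs())
E
```

```text
pics
top {'fx': 582.7671296108969, 'fy': 582.7671296108969, 'cx': 316.5705503809178, 'cy': 234.91754035483072, 'rvec': array([ 2.13997681, -2.16451545,  0.1714147 ]), 'tvec': array([0.05465105, 0.58686671, 0.96685723])}
scene {'fx': 622.7175850876662, 'fy': 622.7175850876662, 'cx': 317.8899062888842, 'cy': 235.3079840039057, 'rvec': array([ 1.49571637,  1.74793196, -0.96300157]), 'tvec': array([ 0.02974496, -0.24569589,  1.69072901])}
{'fx': 395.413232792117, 'fy': 395.413232792117, 'cx': 324.284197185722, 'cy': 232.5575502337382, 'tool_from_camera': array([[-6.43800871e-04, -9.60117774e-01, -2.79595146e-01,
         7.03375863e-02],
       [ 9.99999097e-01, -2.88340425e-04, -1.31246743e-03,
         6.26253818e-04],
       [ 1.17950472e-03, -2.79595739e-01,  9.60117093e-01,
        -1.42050312e-01],
       [ 0.00000000e+00,  0.00000000e+00,  0.00000000e+00,
         1.00000000e+00]])}
{'time': 0.1, 'q': array([7.56880368e+01, 5.00917053e+00, 1.00400032e+01, 9.50995763e+01,
       3.09580930e-04, 8.99993786e+01]), 'qd': array([-0.03219238, -0.05886094,  0.23581875, -0.1217519 ,  0.08655284,
       -0.04844964]), 'joint_efforts': array([ 5.84768277e-04, -5.21561694e+01,  4.65653872e+01,  1.59179885e-02,
       -5.28008366e-05, -2.08739931e-05]), 'ee_pos': array([0.13591024, 0.53273857, 0.23065128]), 'tcp_rot': array([-1.79931256e+02, -3.10326242e-04,  1.65688658e+02]), 'wrist_force': array([-1.23182157, -0.41841378, -0.67576811]), 'torque': array([ 0.04966591,  0.04120529, -0.01339876]), 'grasp_force': 0.0, 'opening': 0.08547270251099946}
```

View pics/top1.png

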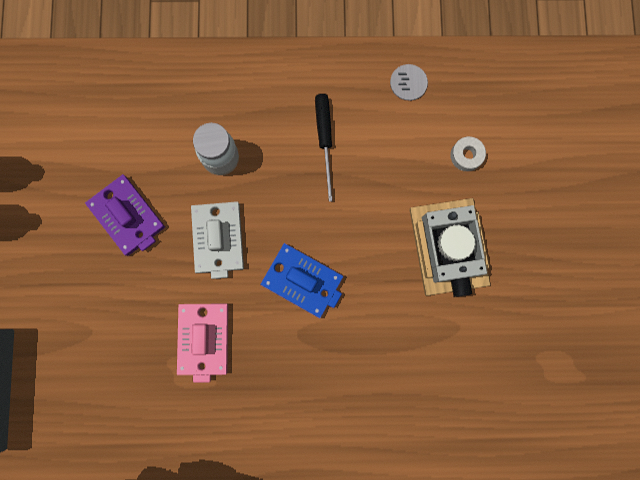

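View pics/scene1.png

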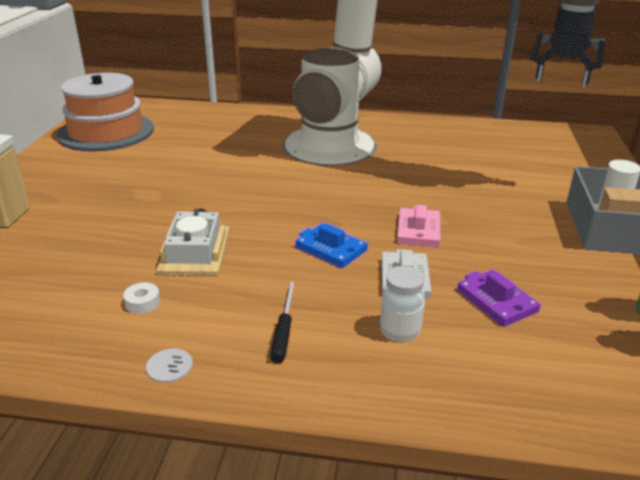

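Candidates in the top view: grey cover (217,240), with its tongue at the bottom. Blue (303,280), pink (203,340) and purple (125,215) are excluded by colour. The grey disc (409,82) and the lower half in its cradle (455,243) are not covers. I choose the grey one at (217,240) and measure it and the housing.

```bash
cat > h.py <<'E'
from workcell import *
import cv2, numpy as np
from scipy.spatial.transform import Rotation as Ro
def cam(n,o=None):
    c=get_calibration(n);K=np.array([[c["fx"],0,c["cx"]],[0,c["fy"],c["cy"]],[0,0,1]])
    if n=="wrist":
        o=o or get_obs();T=np.eye(4);T[:3,:3]=Ro.from_euler("xyz",o["tcp_rot"],degrees=True).as_matrix();T[:3,3]=o["ee_pos"]
        M=T@c["tool_from_camera"];return K,M[:3,:3],M[:3,3]
    R=cv2.Rodrigues(c["rvec"])[0];return K,R.T,-R.T@c["tvec"]
def ray(C,uv,z):
    K,R,p=C;d=R@np.linalg.inv(K)@np.array([uv[0],uv[1],1.]);return p+d*(z-p[2])/d[2]
def proj(C,P):
    K,R,p=C;q=K@(R.T@(np.asarray(P)-p));return q[:2]/q[2]
E
python3 - <<'E'
from h import *
im=cv2.imread("pics/top1.png");C=cam("top")
print("campos",C[2].round(3))
hsv=cv2.cvtColor(im,cv2.COLOR_BGR2HSV)
m=((hsv[...,1]<45)&(hsv[...,2]>60)).astype(np.uint8)
cs,_=cv2.findContours(m,cv2.RETR_CCOMP,cv2.CHAIN_APPROX_NONE)
for c in cs:
    a=cv2.contourArea(c)
    if a<25: continue
    r=cv2.minAreaRect(c)
    if r[0][1]<60 or r[0][0]<60: continue
    print(round(a),np.round(r[0],1),np.round(r[1],1),round(r[2],1),cv2.boundingRect(c))
a=cv2.resize(im[190:290,180:260],None,fx=5,fy=5,interpolation=2)
b=cv2.resize(im[190:290+0,405:485],None,fx=5,fy=5,interpolation=2)
cv2.imwrite("pics/crop.png",np.hstack([a[:500],b[:500]]))
for uv in((215,211),(218,262)):print(ray(C,uv,.018).round(4))
for uv in((453,216),(462,269)):print(ray(C,uv,.060).round(4))
E
```

```text
campos [0.441 0.063 1.041]
3629 [453.9 243.3] [71.3 54.3] 79.6 (422, 205, 65, 77)
34 [462.8 268.8] [6.4 7.1] 45.0 (458, 266, 9, 7)
442 [453.8 243.5] [40.8 40.4] 79.4 (431, 224, 46, 43)
44 [463.4 223.5] [13.9  6.4] 23.2 (456, 222, 14, 8)
49 [452. 216.] [8.5 8.5] 45.0 (447, 212, 11, 9)
3292 [216.8 240.5] [75.2 48.6] 86.1 (191, 202, 53, 77)
39 [218.5 262.5] [7. 7.] 0.0 (215, 259, 8, 8)
58 [215.3 211.8] [7.1 9.2] 45.0 (210, 207, 11, 10)
107 [327.7 173.5] [53.4  3. ] 85.1 (324, 147, 8, 54)
882 [468.  153.5] [33. 34.] 90.0 (451, 137, 35, 34)
94 [467.8 153.2] [12.7  9.2] 45.0 (462, 148, 12, 12)
1664 [215.2 148.4] [53.7 39.4] 63.4 (193, 123, 46, 52)
42 [217.5 155.7] [ 4.5 19.3] 66.4 (208, 150, 19, 10)
1003 [408.5  82. ] [36.7 35.3] 26.6 (390, 64, 38, 37)
[0.6359 0.2279 0.018 ]
[0.5447 0.2215 0.018 ]
[ 0.6152 -0.1861  0.06  ]
[ 0.524  -0.1972  0.06  ]
```

View pics/crop.png

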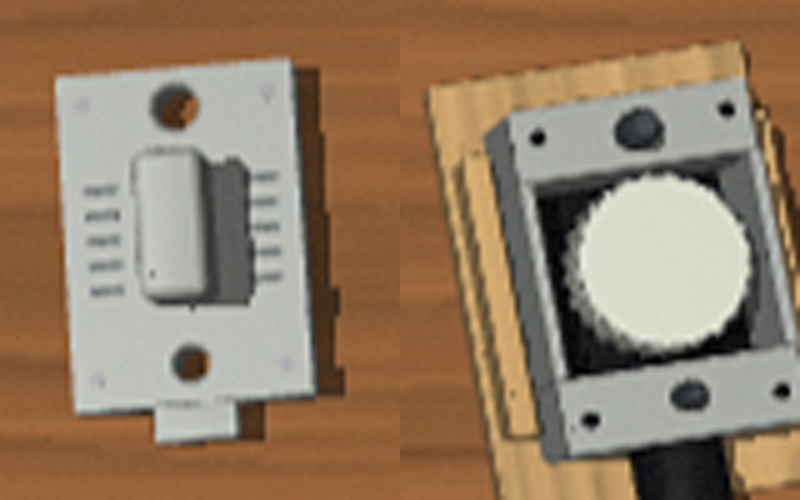

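The crop confirms it: the light grey cover has its large hole at (215,211.5), its small hole at (218.5,262.5) and its tongue at the small end. The lower half's small dowel and hose are also at the bottom. I move above the cover to measure it up close.

>>> servo_tool(
  moves=[
    [45.4,-30.8,-7,0.32],
    [45.4,-30.8,-7,0.32],
    [45.4,-30.8,-7,0.32],
    [45.4,-30.8,-7,0.32],
    [45.4,-30.8,-7,0.32],
    [45.4,-30.8,-7,0.32],
    [45.4,-30.8,-7,0.32],
    [45.4,-30.8,-7,0.32],
    [45.4,-30.8,-7,0.32],
    [45.4,-30.8,-7,0.32],
    [45.4,-30.8,-7,0.32],
    [45.4,-30.8,-7,0.32],
    [45.4,-30.8,-7,0.32],
    [45.4,-30.8,-7,0.32],
    [45.4,-30.8,-7,0.32],
    [45.4,-30.8,-7,0.32],
    [45.4,-30.8,-7,0.32],
    [45.4,-30.8,-7,0.32],
    [45.4,-30.8,-7,0.32],
  ],
  claw=0,
  force=40,
)

```text
time: 1.68
ee_pos: [0.5892, 0.2259, 0.1618]
tcp_rot: [180.0, 0.0, -175.9]
wrist_force: [-0.7, -0.4, -0.7]
opening: 0.0854
grasp_force: 0.0
```

Run:
```python
from h import *
o=get_obs();im=camera("wrist")[:,:,::-1].copy();C=cam("wrist",o)
print(o["q"].round(1),o["ee_pos"].round(4),o["tcp_rot"].round(2))
cv2.imwrite("pics/w1.png",im)
hsv=cv2.cvtColor(im,cv2.COLOR_BGR2HSV)
m=((hsv[...,1]<45)&(hsv[...,2]>60)).astype(np.uint8)
cs,_=cv2.findContours(m,cv2.RETR_CCOMP,cv2.CHAIN_APPROX_NONE)
for c in cs:
    a=cv2.contourArea(c)
    if a<100: continue
    r=cv2.minAreaRect(c);print(round(a),np.round(r[0],1),np.round(r[1],1),round(r[2],1),ray(C,r[0],.018).round(4))
```

```text
[21.  15.4 14.3 88.9  0.  16.9] [0.5892 0.2259 0.1618] [ 1.7999e+02  3.0000e-02 -1.7589e+02]
488 [621.8 453.6] [26.  30.3] 21.8 [0.7895 0.5081 0.018 ]
426 [524.3 445.6] [12.9 80.5] 25.8 [0.787 0.419 0.018]
5602 [307.6 380.6] [90.7 79.7] 6.5 [0.7332 0.222  0.018 ]
1017 [482.  327.3] [80.5 23.3] 60.4 [0.6727 0.3597 0.018 ]
1032 [166.2 327.5] [23.8 80.4] 29.0 [0.6912 0.1048 0.018 ]
812 [ 70.5 325.8] [106.5   9.4] 79.3 [0.6952 0.0276 0.018 ]
18412 [320.5 201.5] [175. 119.] 90.0 [0.5787 0.2223 0.018 ]
172 [321.5 268. ] [19. 12.] -0.0 [0.6308 0.2267 0.018 ]
208 [321.3 151.3] [16.3 15.6] 45.0 [0.5424 0.2204 0.018 ]
```

View pics/w1.png

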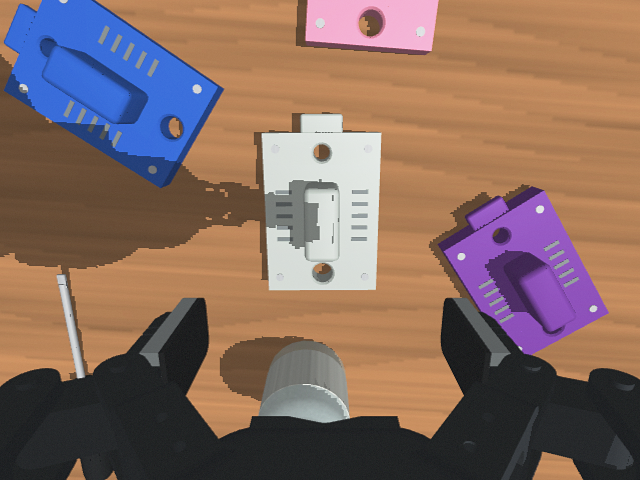

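The wrist view shows the grey cover square to the tool, with its small hole at (322,152), large hole at (322,271) and rib at (322,222). The open fingers straddle it clear of the jar. I descend and grip.

>>> servo_tool(
  moves=[
    [0,-0.2,-4,0],
    [0,-0.2,-8,0],
    [0,-0.2,-11,0],
    [0,-0.2,-13,0],
    [0,-0.2,-13.9,0],
    [0,-0.2,-13.9,0],
    [0,-0.2,-13.9,0],
  ],
)

```text
time: 2.32
ee_pos: [0.5901, 0.2234, 0.0234]
tcp_rot: [180.0, 0.1, -175.9]
wrist_force: [0.3, 0.6, 0.7]
opening: 0.0855
grasp_force: 0.0
```

>>> servo_tool(
  moves=[
    [0,0,0,0],
    [0,0,0,0],
    [0,0,0,0],
    [0,0,0,0],
    [0,0,0,0],
    [0,0,0,0],
    [0,0,0,0],
    [0,0,0,0],
    [0,0,0,0],
    [0,0,0,0],
  ],
  claw=1,
  force=45,
)

```text
time: 3.15
ee_pos: [0.5903, 0.223, 0.023]
tcp_rot: [180.0, 0.1, -176.0]
wrist_force: [0.1, -0.2, 5.4]
opening: 0.0232
grasp_force: 46.4
```

>>> servo_tool(
  moves=[
    [0,0,1,0],
    [0,0,3,0],
    [0,0,6,0],
    [0,0,9.5,0],
    [0,0,13,0],
    [0,-2,15,0],
    [-0.5,-5,15,0],
    [-1,-9,15,0.05],
    [-1.5,-13,15,0.05],
    [-2,-17,15,0.05],
    [-2,-21,15,0.05],
    [-2,-25,15,0.05],
    [-2,-27,15,0.05],
    [-2,-28,15,0.05],
    [-2,-28,15,0.05],
    [-2,-28,15,0.05],
    [-2,-28,15,0.05],
    [-2,-28,15,0.05],
  ],
)

```text
time: 4.65
ee_pos: [0.57, -0.0558, 0.1723]
tcp_rot: [180.0, -0.0, -173.0]
wrist_force: [-0.3, 0.1, -1.6]
opening: 0.0231
grasp_force: 45.5
```

Run:
```python
from h import *
o=get_obs();im=camera("wrist")[:,:,::-1].copy();C=cam("wrist",o)
print(o["q"].round(1),o["ee_pos"].round(4),o["tcp_rot"].round(2),o["wrist_force"].round(1),o["opening"],o["grasp_force"])
cv2.imwrite("pics/w2.png",im);cv2.imwrite("pics/top2.png",camera("top")[:,:,::-1])
```

```text
[ -5.6   7.3   6.1  88.8   0.  -12.6] [ 0.57   -0.0558  0.1723] [ 1.7998e+02 -1.0000e-02 -1.7302e+02] [-0.3  0.1 -1.6] 0.02311815482411223 45.49178123474121
```

View pics/w2.png

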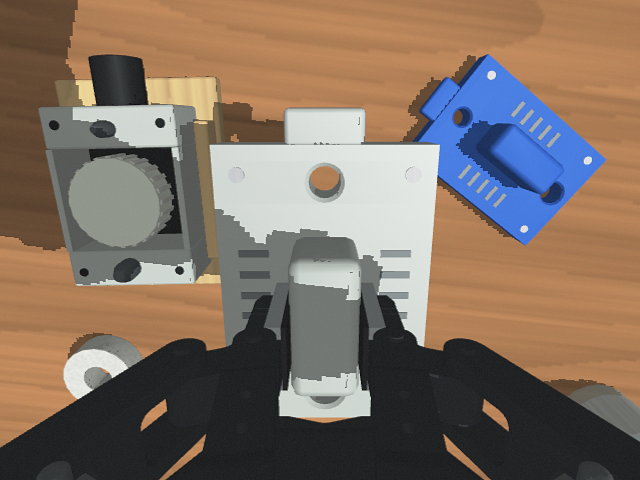

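The cover is held square, with its small hole at (325,182). The lower half shows at the left, with its dowels near (102,129) and (127,270). I zoom in on the dowels and the held plate.

Run:
```python
from h import *
im=cv2.imread("pics/w2.png")
f=lambda a,s:cv2.resize(a,None,fx=s,fy=s,interpolation=2)
a=f(im[110:150,70:140],5);b=f(im[250:290,90:160],5);c=f(im[150:210,290:360],5);d=f(im[380:420,270:375-35],5)
t=cv2.imread("pics/top2.png");cv2.imwrite("pics/z.png",np.vstack([np.hstack([a,b]),np.hstack([c,np.vstack([d,np.zeros((100,350,3),np.uint8)])])]))
```

```text
(no output)
```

View pics/z.png

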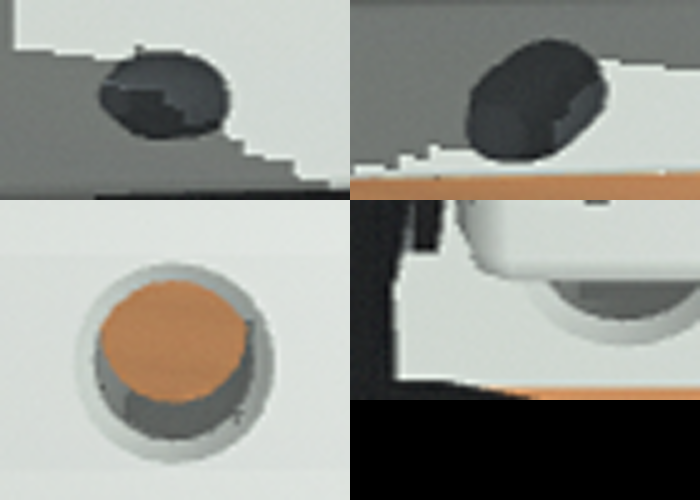

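View pics/top2.png

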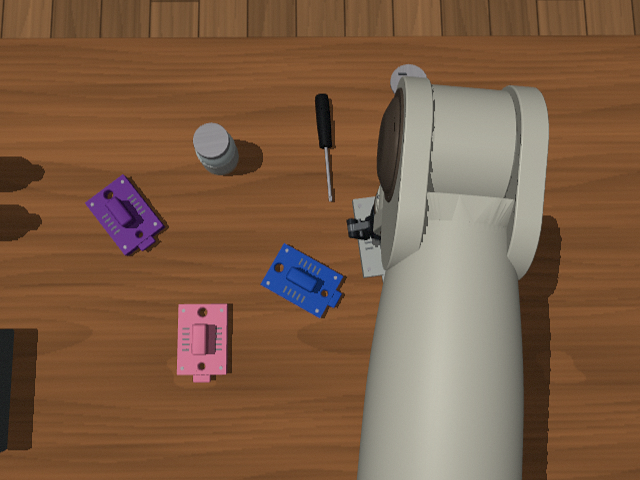

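Run:
```python
from h import *
o=get_obs();C=cam("wrist",o);p=o["ee_pos"];print("cam",C[2].round(4))
th=np.linspace(0,2*np.pi,73)
def foot(r,right,row,mode):
    uv=np.array([right-8.,row])
    for _ in range(20):
        P=ray(C,uv,.06);q=np.array([proj(C,P+r*np.array([np.cos(t),np.sin(t),0])) for t in th]);lo,hi=q.min(0),q.max(0)
        uv=uv+[right-hi[0],(row-lo[1]) if mode=="top" else row-(lo[1]+hi[1])/2]
    return P
S=foot(.005,116,129.2,"mid");L=foot(.007,141.6,257.6,"top")
d=L-S;print("S",S.round(4),"L",L.round(4),np.hypot(*d[:2]).round(4),np.degrees(np.arctan2(d[1],d[0])).round(2))
zt=p[2]-.023+.018
h=ray(C,(324.9,182.4),zt);y=np.radians(o["tcp_rot"][2]+180);ax=np.array([np.cos(y),np.sin(y),0])
cc=h+.046*ax;print("hole",h.round(4),"cover centre-TCP",(cc-p)[:2].round(4),"tool yaw",np.degrees(y))
print("large hole px",proj(C,h+.092*ax),proj(C,h+(.092+.0105)*ax))
print("plate scale inner dia px",proj(C,h+.0061*np.array([0,1,0]))-proj(C,h-.0061*np.array([0,1,0])))
for ctr in((S+L)/2,np.array([.5696,-.19165,0])):
  print("target TCP",(ctr-(cc-p))[:2].round(4),"shift cm",((ctr-(cc-p)-p)[:2]*100).round(2))
```

```text
cam [ 0.5004 -0.0641  0.3143]
S [ 0.5236 -0.1973  0.06  ] L [ 0.6144 -0.1841  0.06  ] 0.0918 8.26
hole [ 0.5234 -0.0612  0.1673] cover centre-TCP [-0.001   0.0003] tool yaw 6.97991435494211
large hole px [324.94376676 391.3240241 ] [324.94795154 411.30042122]
plate scale inner dia px [32.42038899  3.9366875 ]
target TCP [ 0.57  -0.191] shift cm [-1.000e-02 -1.351e+01]
target TCP [ 0.5706 -0.1919] shift cm [  0.05 -13.6 ]
```

Run:
```python
from h import *
def an(C,a,b,z):
    d=ray(C,b,z)-ray(C,a,z);return np.degrees(np.arctan2(d[1],d[0])).round(2),np.hypot(*d[:2]).round(4)
# fit the rim's left edge lines on the images
t=cv2.imread("pics/top1.png");w=cv2.imread("pics/w2.png")
C=cam("top");print("top", an(C,(438,282),(427.4,214),.06),an(C,(474,206),(427.4,214),.06))
C=cam("wrist")
g=cv2.cvtColor(w,cv2.COLOR_BGR2HSV)[...,1].astype(int)
pts=[]
for r in range(125,275,3):
    row=g[r,20:110]; k=np.where(row<60)[0]
    pts.append((20+k[0],r))
l=cv2.fitLine(np.float32(pts),cv2.DIST_HUBER,0,.01,.01).ravel();f=lambda r:(l[2]+(r-l[3])*l[0]/l[1],r)
print("wrist",an(C,f(108),f(284),.06),f(108),f(284))
```

```text
top (np.float64(6.49), np.float64(0.1174)) (np.float64(99.25), np.float64(0.082))
wrist (np.float64(8.07), np.float64(0.117)) (np.float32(36.872116), 108) (np.float32(74.22896), 284)
```

>>> servo_tool(
  moves=[
    [0,-2,0,0],
    [0,-5,0,0.015],
    [0,-9,0,0.015],
    [0,-12,0,0.015],
    [0,-13.5,0,0.015],
    [0,-13.5,-1,0.015],
    [0,-13.5,-3,0.015],
    [0,-13.5,-5,0.015],
    [0,-13.5,-6,0.015],
    [0,-13.5,-6,0.015],
    [0,-13.5,-6,0.015],
    [0,-13.5,-6,0.015],
  ],
)

```text
time: 5.75
ee_pos: [0.5705, -0.1916, 0.1135]
tcp_rot: [-180.0, 0.1, -172.2]
wrist_force: [0.2, -0.8, -1.9]
opening: 0.0237
grasp_force: 45.5
```

Run:
```python
from h import *
o=get_obs();im=camera("wrist")[:,:,::-1].copy();C=cam("wrist",o);p=o["ee_pos"]
print(p.round(4),o["tcp_rot"].round(2),o["wrist_force"].round(1),o["grasp_force"].round(1))
cv2.imwrite("pics/w3.png",im)
S=np.array([.5236,-.1973,.06])
print("pred dowel tip",proj(C,S+[0,0,.017]).round(1))
cv2.imwrite("pics/w3z.png",np.hstack([cv2.resize(im[140:230,280:370],(540,540),interpolation=2)]))
```

```text
Traceback (most recent call last):
AttributeError: 'float' object has no attribute 'round'
```

Run:
```python
from h import *
o=get_obs();im=camera("wrist")[:,:,::-1].copy();C=cam("wrist",o);p=o["ee_pos"]
print(p.round(4),o["wrist_force"].round(1))
S=np.array([.5236,-.1973,.06])
print("pred dowel tip",proj(C,S+[0,0,.017]).round(1))
cv2.imwrite("pics/w3z.png",cv2.resize(im[140:230,280:370],(540,540),interpolation=2))
```

```text
[ 0.5706 -0.1918  0.1138] [-0.  -0.2 -1.5]
pred dowel tip [326.1 170.2]
```

View pics/w3z.png

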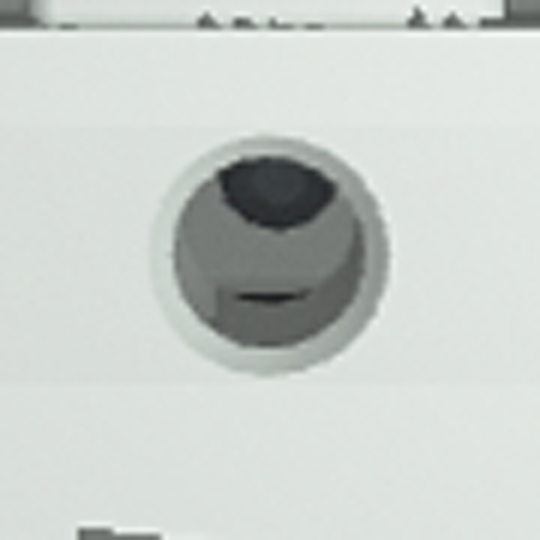

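The close view shows the dark small dowel through the small hole, with its tip near (326.5,171.5), as predicted. I check where the hole's axis meets that height.

Run:
```python
from h import *
o=get_obs();C=cam("wrist",o);p=o["ee_pos"]
h=ray(C,(324.8,182.5),p[2]-.005)
t=ray(C,(326.5,171.5),.077)
print(h.round(4),t.round(4),"shift mm",((t-h)*1000)[:2].round(1), o["tcp_rot"])
```

```text
[ 0.5241 -0.198   0.1087] [ 0.5241 -0.1972  0.077 ] shift mm [-0.   0.7] [-1.79948259e+02  1.04204449e-01 -1.72229080e+02]
```

>>> servo_tool(
  moves=[
    [0,0.06,-0.4,0.004],
    [0,0.06,-0.8,0.004],
    [0,0.06,-1.2,0.004],
    [0,0.06,-1.5,0.004],
    [0,0.06,-1.8,0.004],
    [0,0.06,-1.8,0.004],
    [0,0.06,-1.8,0.004],
  ],
)

```text
time: 6.43
ee_pos: [0.5698, -0.1915, 0.094]
tcp_rot: [180.0, -0.0, -172.0]
wrist_force: [-1.0, -0.0, -1.4]
opening: 0.0234
grasp_force: 45.5
```

>>> servo_tool(
  moves=[
    [0,0,-0.1,0],
    [0,0,-0.2,0],
    [0,0,-0.3,0],
    [0,0,-0.4,0],
    [0,0,-0.5,0],
    [0,0,-0.6,0],
    [0,0,-0.6,0],
    [0,0,-0.6,0],
  ],
)

```text
time: 7.1
ee_pos: [0.5701, -0.1915, 0.0892]
tcp_rot: [-180.0, 0.0, -172.0]
wrist_force: [-2.9, 1.4, 6.3]
opening: 0.0233
grasp_force: 46.6
```

>>> servo_tool(
  moves=[
    [-0.03,0.02,-0.1,0],
    [-0.03,0.02,-0.2,0],
    [-0.03,0.02,-0.3,0],
    [-0.03,0.02,-0.4,0],
    [-0.03,0.02,-0.4,0],
    [-0.03,0.02,-0.4,0],
  ],
)

```text
time: 7.6
ee_pos: [0.5701, -0.1915, 0.0857]
tcp_rot: [-179.9, 0.1, -172.0]
wrist_force: [-2.1, 1.1, 8.2]
opening: 0.0236
grasp_force: 46.9
```

>>> servo_tool(
  moves=[
    [0,0,-0.1,0],
    [0,0,-0.2,0],
    [0,0,-0.25,0],
    [0,0,-0.3,0],
    [0,0,-0.3,0],
    [0,0,-0.3,0],
  ],
)

```text
time: 8.1
ee_pos: [0.5701, -0.1915, 0.0831]
tcp_rot: [-179.9, 0.1, -172.0]
wrist_force: [-2.7, 0.2, 10.3]
opening: 0.0234
grasp_force: 47.2
```

>>> servo_tool(
  moves=[
    [0,0,-0.05,0],
    [0,0,-0.1,0],
    [0,0,-0.1,0],
    [0,0,-0.1,0],
    [0,0,-0.1,0],
  ],
)

```text
time: 8.52
ee_pos: [0.5701, -0.1915, 0.0829]
tcp_rot: [-179.9, 0.1, -172.0]
wrist_force: [-5.7, 1.2, 16.1]
opening: 0.0232
grasp_force: 48.0
```

>>> servo_tool(
  moves=[
    [-0.03,0,-0.05,0],
    [-0.05,0,-0.1,0],
    [-0.05,0,-0.1,0],
    [-0.05,0,-0.1,0],
    [-0.05,0,-0.1,0],
    [-0.05,0,-0.1,0],
  ],
)

```text
time: 9.02
ee_pos: [0.5701, -0.1915, 0.0829]
tcp_rot: [-179.9, 0.2, -172.0]
wrist_force: [-5.6, 1.7, 22.5]
opening: 0.0235
grasp_force: 48.6
```

Run:
```python
from h import *
o=get_obs();im=camera("wrist")[:,:,::-1].copy();s=camera("scene")[:,:,::-1]
print(o["wrist_force"],o["torque"],o["ee_pos"])
cv2.imwrite("pics/fin.png",np.hstack([cv2.resize(im[70:310,200:440],(400,400)),cv2.resize(s[190:290,140:240],(400,400),interpolation=2)]))
```

```text
[-5.61575657  1.67523812 22.5468615 ] [0.61423566 1.41619182 0.06086548] [ 0.57009709 -0.19154507  0.08291514]
```

View pics/fin.png

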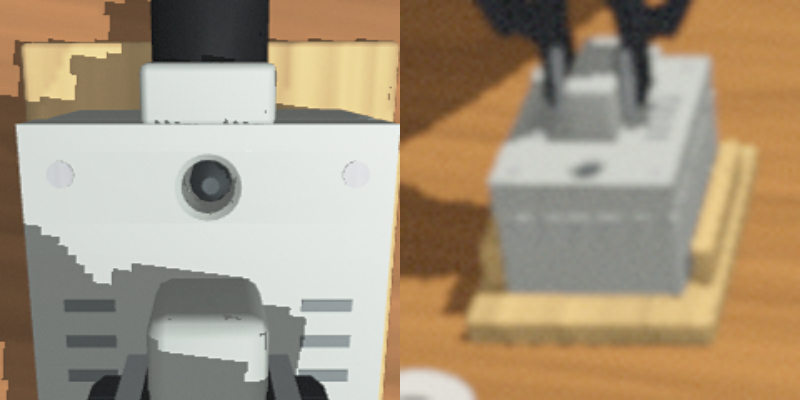

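>>> servo_tool(
  moves=[
    [-0.05,0,-0.05,0],
    [-0.08,0,-0.1,0],
    [-0.08,0,-0.1,0],
    [-0.08,0,-0.1,0],
    [-0.08,0,-0.1,0],
    [-0.08,0,-0.1,0],
    [-0.08,0,-0.1,0],
    [-0.08,0,-0.1,0],
  ],
)

```text
time: 9.78
ee_pos: [0.5701, -0.1916, 0.0829]
tcp_rot: [-179.9, 0.4, -172.0]
wrist_force: [-3.9, 2.6, 25.3]
opening: 0.0229
grasp_force: 49.2
```

Run:
```python
from h import *
o=get_obs();im=camera("wrist")[:,:,::-1].copy();print(o["tcp_rot"],o["wrist_force"],o["torque"],o["q"].round(2))
cv2.imwrite("pics/w5.png",im)
hsv=cv2.cvtColor(im,cv2.COLOR_BGR2HSV)
# plate far edge row (bright->dark) & hole
for n in("w2","w5"):
    a=cv2.cvtColor(cv2.imread(f"pics/{n}.png"),cv2.COLOR_BGR2GRAY).astype(int)
    e=[np.argmax(np.diff(a[125:165,c]))+125 for c in list(range(240,275,5))+list(range(375,410,5))]
    s=a[165:200,305:345];m=s<195;ys,xs=np.where(m);print(n,e,"hole rows",ys.min()+165,ys.max()+165,"cols",xs.min()+305,xs.max()+305)
```

```text
[-179.86363942    0.35957029 -172.01419171] [-3.85106214  2.62472886 25.25498421] [ 0.84938675  1.17549808 -0.03862079] [-1.859e+01  1.125e+01  6.700e-01  7.903e+01  4.000e-02 -2.658e+01]
w2 [np.int64(144), np.int64(144), np.int64(144), np.int64(144), np.int64(144), np.int64(144), np.int64(144), np.int64(144), np.int64(144), np.int64(144), np.int64(144), np.int64(144), np.int64(144), np.int64(144)] hole rows 165 199 cols 308 344
w5 [np.int64(143), np.int64(143), np.int64(144), np.int64(143), np.int64(144), np.int64(143), np.int64(143), np.int64(143), np.int64(143), np.int64(143), np.int64(143), np.int64(143), np.int64(143), np.int64(143)] hole rows 165 199 cols 309 344
```

>>> servo_tool(
  moves=[
    [0.05,0,0,0],
    [0.1,0,0,0],
    [0.1,0,0,0],
    [0.1,0,0,0],
    [0.1,0,0,0],
    [0.1,0,0,0],
  ],
)

```text
time: 10.33
ee_pos: [0.5701, -0.1915, 0.0829]
tcp_rot: [-179.9, 0.3, -172.0]
wrist_force: [-9.7, 2.3, 27.9]
opening: 0.0231
grasp_force: 49.6
```

Run:
```python
from h import *
o=get_obs();print(o["tcp_rot"],o["wrist_force"],o["torque"],o["ee_pos"].round(5),o["q"].round(2))
```

```text
[-179.8803956     0.25075295 -172.02638701] [-9.72369408  2.33055975 27.90789334] [0.81235084 2.16729428 0.02176101] [ 0.57014 -0.19154  0.08291] [-1.857e+01  1.136e+01  7.900e-01  7.915e+01  1.000e-02 -2.655e+01]
```

>>> servo_tool(
  moves=[
    [-0.05,0,-0.05,0],
    [-0.05,0,-0.08,0],
    [-0.05,0,-0.08,0],
    [-0.05,0,-0.08,0],
    [-0.05,0,-0.08,0],
    [-0.05,0,-0.08,0],
  ],
)

```text
time: 10.83
ee_pos: [0.5701, -0.1915, 0.0829]
tcp_rot: [-179.9, 0.3, -172.0]
wrist_force: [-8.1, 3.2, 31.9]
opening: 0.0233
grasp_force: 50.1
```

Run:
```python
from h import *
o=get_obs();print(o["tcp_rot"],o["wrist_force"],o["torque"],o["ee_pos"].round(5),o["grasp_force"])
s=camera("scene")[:,:,::-1]
cv2.imwrite("pics/sc.png",cv2.resize(s[180:290,130:250],(720,600)[:2],interpolation=2))
```

```text
[-179.85910281    0.33098708 -172.01858591] [-8.07916335  3.23738533 31.93174375] [ 0.99474135  2.21056916 -0.01653013] [ 0.57015 -0.19152  0.08288] 50.10755717754364
```

View pics/sc.png

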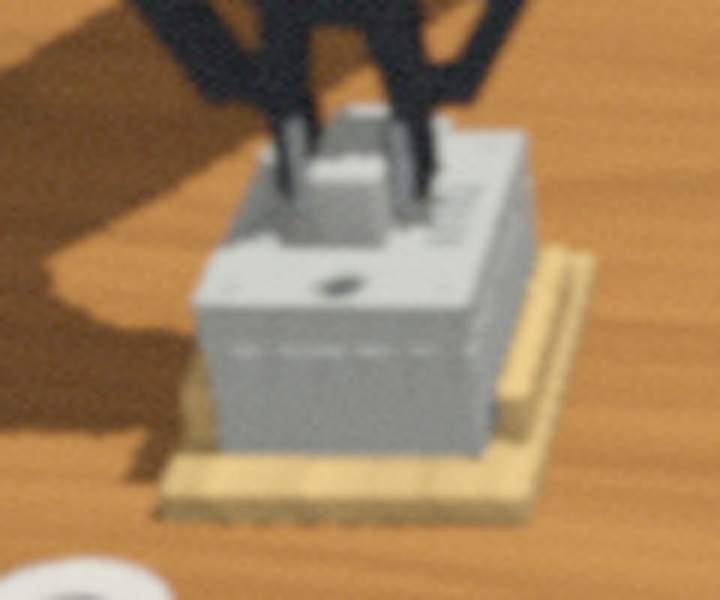

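The crop shows the cover sitting square on the lower half with no visible gap. The tool height has stayed at 82.9 mm from 16 N up to 32 N of press, so the cover is seated. Press (32 N) and grip (50 N) are within their limits.

```bash
python3 -c "
from workcell import *
print(job_done())"
```

```text
the job is handed in; nothing more can be done
None
```

The light grey cover is on both dowels and pressed shut, and I handed the job in at about 11 s with the arm still holding the rib (50 N grip, 32 N press). I judged it flush from the steady tool height and one camera crop; the handover gave no verdict.

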